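# Sort left-hand and right-hand cover plates

### The arm

A 6-joint arm with a two-finger parallel gripper is mounted at the origin on the work surface. World frame = base frame: x ahead of the robot, y to its left, z up, the work surface at z = 0. Lengths are in m, angles in rad, forces in N, time in s.
With the tool pointing down it reaches from about 0.325 to 0.775 m from the base axis. Payload 5.5 kg.
Tool frame: the origin (TCP) lies on the centre line of the jaws, within the pads' length; the fingertips stand 19 mm ahead of it and the grasp point (between the pads) is the TCP; z points along the fingers, y is the line along which they close (so a half turn about z gives the same grasp; the last joint's range is limited). The gripper opens to 88 mm and grips with 3 to 60 N. Pads are 20 mm wide; open, the fingers measure 115 mm over their backs; the gripper's body (75 mm by 178 mm) begins 61 mm behind the grasp point.
Start: joints at [-1.385, 0.091, 1.231, -0, 1.82, -0.057], TCP at [0.144, -0.582, 0.242] pointing down, gripper open.
Joint ranges: [-2.87, 2.87], [-0.86, 2.18], [0.17, 2.46], [-1.51, 4.65], [0.06, 2.69], [-2.65, 2.65]. Speed limits (rad/s): [2.57, 2.57, 3.01, 3.14, 3.14, 3.14].

### API

Orientations are given as a rotation vector (axis times angle).
In Python, from cell import manip gives the robot as it stands.
- The arm moves only by the tool send_rows, never from a script. Its argument "motion" is a list of rows, each an object with "dp": the shift along the tool's x, y, z each as a share of 0.1 m, from -1 to 1, a list of three; "rot": the turn, a rotation vector about the tool's x, y, z each as a share of 2 rad, from -1 to 1, a list of three. A call has 1 to 20 rows; each row is the pose to reach, as a shift and turn from the pose commanded when the call began, along the tool's axes at that moment; what a row does not reach only later rows make up. A row lasts 1/12 s, in which the tool goes at most 41.7 mm and 7.16 degrees, less where a joint would pass 70% of its speed; a pose out of reach is approached as far as the arm can. A call with a number of a shift or a turn outside -1 to 1 is refused whole. A call with a gripper value outside its range is refused whole. "gripper" is the finger opening in mm, from 0 to 87.8, set as the call begins (left out, the last holds). The fingers move at their own pace and stop on an object; "squeeze" is the grip in N (left out, the last holds). Time passes only in rows, so rows that repeat a pose let the fingers close. It gives the time, the measured TCP pose, the force, the opening and the grip force at its end, in the units of the state.
- manip.read_state(): the state, without advancing time (a new reading comes with each control period).
- manip.grab_frame(name): name is "scene" or "top" or "wrist"; returns a dict with "image" (420x560x3 uint8, red, green, blue), "mtx" (3x3 intrinsics, pixels), "D" ([k1, k2, p1, p2, k3] as OpenCV has them; the pictures are not rectified), "R" (3x3) and "t" (3): a world point X has camera coordinates R X + t. Camera axes: x right, y down, z forward; pixel columns grow to the right and rows downward; lengths in m; the calibration is good to about 2 mm. A picture is of the moment at which its call begins. There is no depth.
- manip.close_job(): hands the job in; it is judged then, once.
Trained networks look in a picture, given as the dict that the camera call returned (one of the last four; its "shot" number tells which), for a name from the list of things; names that differ only in an ending like _2 or _b are one class to them, and where a whole thing is asked for, a point or a joint stands for the part that bears it (a point fixed in the world has none). Each returns a list of dicts, best first, with "score" (0 to 1); they miss things now and then, are a little off and sometimes report something else, mostly with a low value. They report only what shows in the picture. A call takes as long as a camera call. They do not tell look-alikes from the thing itself.
- manip.look_for(picture, target): "location" ([row, column] in pixels, amid what is visible of it).
- manip.masks_of(picture, target): "region" (420x560 bool, what is visible of it) and "location" ([row, column] in pixels, amid what is visible of it).
The state is a dict: "time": time; "joint_pos": joint angles; "qd": joint speeds; "tau": joint torques, N m; "eef_pos": TCP position; "eef_rot": TCP orientation; "contact_force": force on the tool from outside, world axes, zero at the start; "ft_torque": the same for the moment, N m; "gripper_width": finger opening in m; "grip_force": force on a finger pad.
Only numpy, scipy, OpenCV 4.12 (cv2) and the standard library are available. Lean on these libraries where they do the work, as an engineer would, in place of code of your own. Each camera call takes 0.05 s, during which the arm holds its last target. There are 200 camera calls.

### The job

Sort the three aluminium cover plates by hand: left-hand plates into the red tray, right-hand plates into the green tray, each lying flat on the tray floor, bright face up, none on top of another (seen from above with the narrow tongue pointing away from you, a left-hand plate has its tongue on the left, a right-hand plate on the right). One plate sits flush in the blue nest with no room for fingers: press one of its ends down so that the other end tips up and stays up, then take it by the raised end. Leave the yellow jar, the steel bush and the steel block among them where they stand.

Things in the scene. Friction and masses are not known exactly. Their poses are not given: they have to be found in the camera images.
- plate_left: Aluminium plate 110 x 56 x 14 mm, bright face up. Origin: outline's centre, on the underside; x lengthwise, z up. x -55 to 15 mm: full 56 mm wide; x 15 to 55 mm: a 30 mm tongue on the +y side (y -2 to 28): LEFT-hand. About 0.2 kg, centre of mass at x -7. Loose on the bench.
- plate_right: Aluminium plate 110 x 56 x 14 mm, bright face up. Origin: outline's centre, on the underside; x lengthwise, z up. x -55 to 15 mm: full 56 mm wide; x 15 to 55 mm: a 30 mm tongue on the -y side (y -28 to 2): RIGHT-hand. About 0.2 kg, centre of mass at x -7. Loose on the bench.
- plate_nested: Aluminium plate 110 x 56 x 14 mm, bright face up. Origin: outline's centre, on the underside; x lengthwise, z up. x -55 to 15 mm: full 56 mm wide; x 15 to 55 mm: a 30 mm tongue on the -y side (y -28 to 2): RIGHT-hand. About 0.2 kg, centre of mass at x -7. Starts in the nest's pocket, top flush with the rim, 2 to 5 mm gaps round it, axes parallel to the nest's.
- nest: Blue block fixed to the bench, 170 (x) x 100 (y) mm, rim 44 mm high, with a pocket 120 (x) x 61 (y) mm open at the top. Origin: centre of its underside. In the pocket a brass rocking floor, 104 x 52 mm, 4 mm thick, its top at 30 mm height, hinged under its middle with empty depth below both ends; the plate lies on it.
- rocker (a joint): Angle (rad) of the nest's rocking floor about the nest's y axis, 26 mm above its underside: 0 level; positive: nest's +x end down, -x end up. Stops at -0.36 and 0.36. Press either end of the plate down (3 to 5 N, about 40 mm from the middle): the other end rises out of the pocket and the stiff hinge keeps it there.
- red_tray: Red plastic open tray for left-hand plates, fixed, 160 (x) x 230 (y) x 35 mm high outside, walls and floor 5 mm, so 150 x 220 mm inside: two plates fit side by side along y. Origin: centre of its underside; the floor's top is at z = 5 mm. The trays may change sides.
- green_tray: Green plastic open tray for right-hand plates, fixed, 160 (x) x 230 (y) x 35 mm high outside, walls and floor 5 mm, so 150 x 220 mm inside: two plates fit side by side along y. Origin: centre of its underside; the floor's top is at z = 5 mm. The trays may change sides.
- red_tray_in (a point): Centre of the red tray's inner floor; axes as the tray.
- green_tray_in (a point): Centre of the green tray's inner floor; axes as the tray.
- grease_jar: Bystander: yellow-labelled jar, 70 mm across, 80 mm tall. Leave alone.
- gear_ring: Bystander: steel bush, 40 mm across, 30 mm tall. Leave alone.
- steel_block: Bystander: steel block 80 x 40 x 40 mm. Leave alone.
There are look-alikes about, which are no part of the job. What is shaped like the plate_nested but black or pink is not meant.

How it is judged:
On the way:
1. the plate in the nest has been tipped up on the rocking floor ((value of joint rocker above 0.12 rad or value of joint rocker below -0.12 rad) and angle between plate_nested's own z axis and vertical above 0.1 rad and horizontal distance between plate_nested and nest below 0.035 m), for 0.1 s.
At the end, for the whole second after the job is handed in: The left-hand plate lies in the red tray and both right-hand plates lie in the green tray, each flat on the tray floor (underside origin less than 7 mm above it, tilt under 0.1 rad), bright face up, inside the walls (origin within 70 mm in x and 105 mm in y of the tray's centre) and at rest (x of plate_left in the frame of red_tray_in between -0.07 and 0.07 m and y of plate_left in the frame of red_tray_in between -0.105 and 0.105 m and z of plate_left in the frame of red_tray_in between -0.005 and 0.007 m and angle between each of plate_left, plate_right, plate_nested's own z axis and vertical below 0.1 rad and linear speed of each of plate_left, plate_right, plate_nested below 0.02 m/s and angular speed of each of plate_left, plate_right, plate_nested below 0.2 rad/s and x of plate_right in the frame of green_tray_in between -0.07 and 0.07 m and y of plate_right in the frame of green_tray_in between -0.105 and 0.105 m and z of plate_right in the frame of green_tray_in between -0.005 and 0.007 m and x of plate_nested in the frame of green_tray_in between -0.07 and 0.07 m and y of plate_nested in the frame of green_tray_in between -0.105 and 0.105 m and z of plate_nested in the frame of green_tray_in between -0.005 and 0.007 m); the robot touches nothing.
It fails at once if a bystander (grease jar, gear ring, steel block) is moved by more than 30 mm (distance of any of grease_jar, gear_ring, steel_block from where it was at the start of the episode above 0.03 m).
It also fails if it takes over 67 s, if anything falls off the work surface, if the arm or the gripper's body presses on something with over 40 N, if the wrist force passes 120 N, or if a joint passes its speed limit or range.

## Working session

There is one attempt and no reset: what is moved stays moved. The work goes in short steps, Python scripts to look and compute and a tool call to move; the robot and the scene stay as the last step left them, time stands still between calls to the robot, and variables do not carry over. Pictures are saved under pics/ and viewed, at most 10 in all, crops included, and the job is handed in when it is done.

Besides the shell and the picture viewer there is one more tool, called after ">>>" as name(argument=value, ...), one argument or row to a line, values as JSON. send_rows: Moves the arm, as the interface text tells. Its arguments: {"type":"object","properties":{"motion":{"type":"array"},"gripper":{"type":"number"},"squeeze":{"type":"number"}},"required":["motion"]}

```bash
ls; mkdir -p pics
cat > h.py <<'E'
import numpy as np, cv2
from scipy.spatial.transform import Rotation as Ro
from cell import manip
def save(p,n): cv2.imwrite('pics/'+n,cv2.cvtColor(p['image'],cv2.COLOR_RGB2BGR))
def ray(p,pts,z):
    pts=np.array(pts,float).reshape(-1,1,2)
    u=cv2.undistortPoints(pts,p['mtx'],p['D']).reshape(-1,2)
    d=np.c_[u,np.ones(len(u))]@p['R']; c=-p['R'].T@p['t']
    return c+d*((z-c[2])/d[:,2])[:,None]
def proj(p,X):
    return cv2.projectPoints(np.array(X,float),cv2.Rodrigues(p['R'])[0],p['t'],p['mtx'],p['D'])[0].reshape(-1,2)
E
python3 - <<'E'
from h import *
p=manip.grab_frame('top'); save(p,'top.png')
for n in ['plate_left','plate_right','plate_nested','nest','red_tray','green_tray','grease_jar','gear_ring','steel_block']:
    for m in manip.masks_of(p,n)[:5]:
        r=m['region'].astype('uint8'); ys,xs=np.nonzero(r)
        z={'pl':.014,'ne':.044,'re':.035,'gr':.035}.get(n[:2],.03)
        if n=='plate_nested': z=.044
        rect=cv2.minAreaRect(np.c_[xs,ys].astype(np.float32))
        b=ray(p,cv2.boxPoints(rect),z)
        print(n,round(m['score'],2),np.round(m['location']),'ctr',b.mean(0).round(3)[:2],'sides',np.linalg.norm(b[1]-b[0]).round(3),np.linalg.norm(b[2]-b[1]).round(3),'corners',b[:,:2].round(3).tolist())
s=manip.grab_frame('scene'); save(s,'scene.png')
print(manip.read_state())
E
```

```text
pics
plate_left 0.66 [130. 324.] ctr [ 0.654 -0.193] sides 0.063 0.112 corners [[0.636, -0.131], [0.698, -0.146], [0.672, -0.254], [0.611, -0.239]]
plate_right 0.92 [127. 201.] ctr [0.648 0.181] sides 0.114 0.058 corners [[0.647, 0.245], [0.7, 0.143], [0.649, 0.117], [0.597, 0.218]]
plate_right 0.46 [199. 161.] ctr [0.439 0.294] sides 0.244 0.168 corners [[0.498, 0.432], [0.544, 0.192], [0.38, 0.157], [0.333, 0.395]]
plate_nested 0.88 [292. 156.] ctr [0.172 0.294] sides 0.059 0.112 corners [[0.176, 0.358], [0.226, 0.326], [0.168, 0.231], [0.119, 0.262]]
plate_nested 0.88 [139. 422.] ctr [ 0.62  -0.481] sides 0.108 0.059 corners [[0.585, -0.43], [0.681, -0.479], [0.656, -0.532], [0.559, -0.483]]
plate_nested 0.62 [206. 265.] ctr [ 0.44  -0.025] sides 0.052 0.11 corners [[0.495, 0.002], [0.495, -0.051], [0.385, -0.052], [0.384, -0.0]]
nest 0.81 [195. 267.] ctr [ 0.44  -0.025] sides 0.099 0.168 corners [[0.524, 0.025], [0.525, -0.074], [0.356, -0.075], [0.355, 0.023]]
nest 0.41 [145. 377.] ctr [ 0.606 -0.345] sides 0.075 0.078 corners [[0.644, -0.308], [0.645, -0.382], [0.568, -0.381], 
[... 1414 characters left out ...]
': 0.55, 'joint_pos': array([-1.38471859e+00,  9.10699288e-02,  1.23071885e+00, -1.33673902e-05,
        1.81980396e+00, -5.67063608e-02]), 'qd': array([-4.38384258e-04, -4.72792991e-04, -1.39804824e-04, -1.10048195e-03,
        3.97072614e-05,  2.65493539e-04]), 'tau': array([-6.82636000e-04, -4.45777094e+01, -4.06191123e+01,  6.94688014e-02,
        1.94769638e-02, -8.54179660e-06]), 'eef_pos': array([ 0.14423481, -0.58241007,  0.24163857]), 'eef_rot': array([ 3.11847365e+00,  3.80423196e-01, -2.03165613e-05]), 'contact_force': array([-0.82550544, -0.8695307 ,  0.80982599]), 'ft_torque': array([-0.023841  ,  0.00711715, -0.04761856]), 'grip_force': 0.0, 'gripper_width': 0.0875819217141258}
```

View pics/top.png

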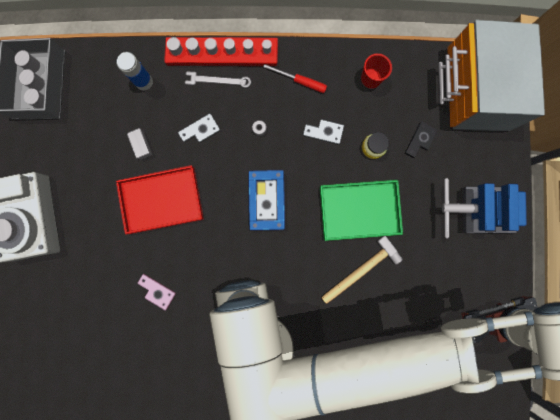

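Run:
```python
import cv2
a=cv2.imread('pics/top.png')
f=lambda y,x:cv2.resize(a[y:y+75,x:x+100],(400,300),interpolation=cv2.INTER_CUBIC)
cv2.imwrite('pics/crop.png',cv2.vconcat([cv2.hconcat([f(90,150),f(95,275)]),cv2.hconcat([f(165,215),f(105,385)])]))
```

```text
(no output)
```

View pics/crop.png

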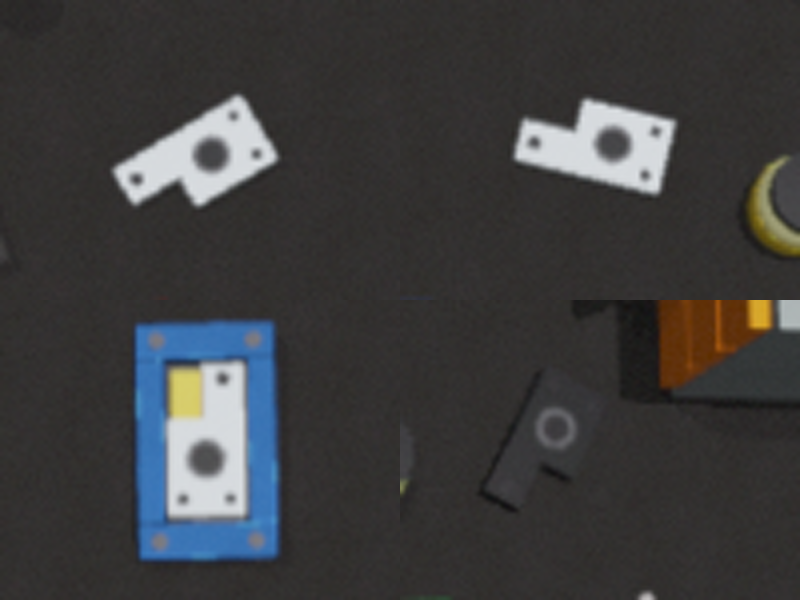

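The top view shows these candidates. 
- **(127,200):** plate with its tongue to the left and the notch below, so the tongue is on the right. This is plate_right.
- **(130,324):** plate with the notch above, so this is plate_left.
- **(206,265):** plate_nested in the blue nest, tongue toward +x and to the right.
- **(139,422) and (292,156):** the black and pink look-alikes, both excluded.

The red tray is at (198,159) and the green tray at (210,358).

```bash
cat >> h.py <<'E'
import json
def Rd(phi,tilt=0): # tool down, tool x at yaw phi (deg); tilt about world axis tool y
    return Ro.from_euler('z',phi,degrees=True)*Ro.from_euler('x',180,degrees=True)*Ro.from_euler('y',tilt)
def plan(ts,start=None):
    s=manip.read_state(); P=s['eef_pos'].copy(); R=Ro.from_rotvec(s['eef_rot'])
    for t in ts:
        T=np.array(t[:3]); G=Rd(t[3],t[4] if len(t)>4 else 0)
        for k in range(12):
            d=R.inv().apply(T-P); rv=(R.inv()*G).as_rotvec()
            if np.abs(d).max()<.0006 and np.abs(rv).max()<.006: break
            n=max(1,np.ceil(np.abs(d).max()/.1-1e-6))
            if n>1 and np.linalg.norm(rv)>.1 and k==0: pass
            dp=np.round(d/n/.1,2); r=np.round(rv/2,2)
            rows=int(max(np.ceil(np.linalg.norm(dp)*.1/.0417),np.ceil(np.degrees(np.linalg.norm(r)*2)/7.16)))+1
            print(t,'n',rows,'dp',dp.tolist(),'rot',r.tolist())
            P=P+R.apply(dp*.1); R=R*Ro.from_rotvec(r*2)
E
python3 - <<'E'
from h import *
p=manip.grab_frame('top')
g=cv2.resize(p['image'],None,fx=8,fy=8,interpolation=cv2.INTER_CUBIC).min(2)
for n,(r,c),z in [('L',(130,324),.014),('R',(127,200),.014),('N',(206,265),.044)]:
    m=(g>125).astype('uint8'); 
    w=np.zeros_like(m); cv2.circle(w,(c*8,r*8),36*8,1,-1)
    nn,lab,st,ce=cv2.connectedComponentsWithStats(m*w)
    i=1+np.argmax(st[1:,4]); ys,xs=np.nonzero(lab==i)
    b=cv2.boxPoints(cv2.minAreaRect(np.c_[xs,ys].astype(np.float32)))
    b=ray(p,(b+.5)/8-.5,z); c=b.mean(0); e=b[1]-b[0]; f=b[2]-b[1]
    if np.linalg.norm(e)<np.linalg.norm(f): e,f=f,e
    mc=ray(p,[[(xs.mean()+.5)/8-.5,(ys.mean()+.5)/8-.5]],z)[0]
    if e@(mc-c)>0: e=-e   # e toward tongue
    e/=np.linalg.norm(e); 
    print(n,'ctr',c[:2].round(4),'sides',np.linalg.norm(b[1]-b[0]).round(3),np.linalg.norm(b[2]-b[1]).round(3),'x-yaw',np.degrees(np.arctan2(e[1],e[0])).round(1),'com off',((mc-c)@e).round(4),'grasp',(c-.010*e)[:2].round(3))
plan([(.40,-.45,.2,76),(.65,-.19,.12,76)])
E
```

```text
L ctr [ 0.656 -0.193] sides 0.059 0.113 x-yaw 76.9 com off -0.0061 grasp [ 0.654 -0.203]
R ctr [0.6488 0.1813] sides 0.114 0.06 x-yaw 121.5 com off -0.0064 grasp [0.654 0.173]
N ctr [ 0.4409 -0.0256] sides 0.059 0.114 x-yaw 1.2 com off -0.0058 grasp [ 0.431 -0.026]
(0.4, -0.45, 0.2, 76) n 10 dp [0.93, -0.22, 0.14] rot [-0.0, -0.0, -0.54]
(0.4, -0.45, 0.2, 76) n 4 dp [0.64, 0.72, 0.14] rot [0.0, -0.0, -0.0]
(0.4, -0.45, 0.2, 76) n 4 dp [0.64, 0.72, 0.14] rot [0.0, -0.0, -0.0]
(0.65, -0.19, 0.12, 76) n 4 dp [0.78, 0.45, 0.2] rot [0.0, -0.0, -0.0]
(0.65, -0.19, 0.12, 76) n 4 dp [0.78, 0.44, 0.2] rot [0.0, -0.0, -0.0]
(0.65, -0.19, 0.12, 76) n 4 dp [0.79, 0.45, 0.2] rot [0.0, -0.0, -0.0]
(0.65, -0.19, 0.12, 76) n 4 dp [0.78, 0.44, 0.2] rot [0.0, -0.0, -0.0]
```

>>> send_rows(
  motion=[
    {"dp": [0.93,-0.22,0.14],"rot": [0,0,-0.54]},
    {"dp": [0.93,-0.22,0.14],"rot": [0,0,-0.54]},
    {"dp": [0.93,-0.22,0.14],"rot": [0,0,-0.54]},
    {"dp": [0.93,-0.22,0.14],"rot": [0,0,-0.54]},
    {"dp": [0.93,-0.22,0.14],"rot": [0,0,-0.54]},
    {"dp": [0.93,-0.22,0.14],"rot": [0,0,-0.54]},
    {"dp": [0.93,-0.22,0.14],"rot": [0,0,-0.54]},
    {"dp": [0.93,-0.22,0.14],"rot": [0,0,-0.54]},
    {"dp": [0.93,-0.22,0.14],"rot": [0,0,-0.54]},
    {"dp": [0.93,-0.22,0.14],"rot": [0,0,-0.54]},
  ],
  gripper=87,
)

```text
time: 1.43
eef_pos: [0.2292, -0.5387, 0.2277]
eef_rot: [2.476, 1.933, -0.0]
contact_force: [0.4, -0.3, 0.8]
gripper_width: 0.0873
grip_force: 0.0
```

>>> send_rows(
  motion=[
    {"dp": [0.64,0.72,0.14],"rot": [0,0,0]},
    {"dp": [0.64,0.72,0.14],"rot": [0,0,0]},
    {"dp": [0.64,0.72,0.14],"rot": [0,0,0]},
  ],
)

```text
time: 1.68
eef_pos: [0.318, -0.4921, 0.2127]
eef_rot: [-2.479, -1.929, -0.004]
contact_force: [0.6, 0.3, 0.4]
gripper_width: 0.0869
grip_force: 0.0
```

>>> send_rows(
  motion=[
    {"dp": [0.64,0.72,0.14],"rot": [0,0,0]},
    {"dp": [0.64,0.72,0.14],"rot": [0,0,0]},
    {"dp": [0.64,0.72,0.14],"rot": [0,0,0]},
  ],
)

```text
time: 1.93
eef_pos: [0.4037, -0.4472, 0.1985]
eef_rot: [-2.477, -1.93, -0.003]
contact_force: [-0.6, -0.3, 0.2]
gripper_width: 0.0868
grip_force: 0.0
```

>>> send_rows(
  motion=[
    {"dp": [0.78,0.45,0.2],"rot": [0,0,0]},
    {"dp": [0.78,0.45,0.2],"rot": [0,0,0]},
    {"dp": [0.78,0.45,0.2],"rot": [0,0,0]},
  ],
)

```text
time: 2.18
eef_pos: [0.4657, -0.3815, 0.1779]
eef_rot: [-2.475, -1.931, -0.003]
contact_force: [-0.4, -1.4, -0.1]
gripper_width: 0.0869
grip_force: 0.0
```

>>> send_rows(
  motion=[
    {"dp": [0.78,0.45,0.2],"rot": [0,0,0]},
    {"dp": [0.78,0.45,0.2],"rot": [0,0,0]},
    {"dp": [0.78,0.45,0.2],"rot": [0,0,0]},
  ],
)

```text
time: 2.43
eef_pos: [0.5281, -0.3171, 0.1579]
eef_rot: [-2.475, -1.931, -0.002]
contact_force: [-0.9, -0.4, -1.2]
gripper_width: 0.0872
grip_force: 0.0
```

>>> send_rows(
  motion=[
    {"dp": [0.78,0.45,0.2],"rot": [0,0,0]},
    {"dp": [0.78,0.45,0.2],"rot": [0,0,0]},
    {"dp": [0.78,0.45,0.2],"rot": [0,0,0]},
    {"dp": [0.78,0.45,0.2],"rot": [0,0,0]},
    {"dp": [0.78,0.45,0.2],"rot": [0,0,0]},
  ],
)

```text
time: 2.85
eef_pos: [0.5881, -0.2571, 0.1396]
eef_rot: [2.479, 1.929, -0.002]
contact_force: [0.4, 1.1, 0.5]
gripper_width: 0.0867
grip_force: 0.0
```

Run:
```python
from h import *
s=manip.read_state(); print(s['time'],s['eef_pos'],s['eef_rot'],s['joint_pos'])
p=manip.grab_frame('wrist'); save(p,'w1.png')
print([ (m['score'],m['location'],ray(p,[m['location'][::-1]],.014)[0]) for m in manip.look_for(p,'plate_left')[:2]])
plan([(.654,-.203,.12,76.9),(.654,-.203,.022,76.9)])
```

```text
2.85 [ 0.58805045 -0.25711029  0.13964345] [ 2.47929104e+00  1.92932355e+00 -2.08207098e-03] [-4.64548452e-01  2.07119912e-01  1.28348442e+00 -1.22967912e-03
  1.65149750e+00 -2.16432809e-01]
[(0.94, [126.3, 327.7], array([ 0.64960403, -0.19962929,  0.014     ]))]
(0.654, -0.203, 0.12, 76.9) n 4 dp [0.7, 0.51, 0.2] rot [0.0, 0.0, -0.01]
(0.654, -0.203, 0.022, 76.9) n 4 dp [-0.0, -0.0, 0.98] rot [0.0, 0.0, -0.0]
```

>>> send_rows(
  motion=[
    {"dp": [0.69,0.49,0.2],"rot": [0,0,-0.01]},
    {"dp": [0.69,0.49,0.2],"rot": [0,0,-0.01]},
    {"dp": [0.69,0.49,0.2],"rot": [0,0,-0.01]},
    {"dp": [0.69,0.49,0.2],"rot": [0,0,-0.01]},
  ],
)

```text
time: 3.28
eef_pos: [0.6529, -0.2014, 0.1186]
eef_rot: [-2.458, -1.954, 0.002]
contact_force: [0.1, -0.4, -0.1]
gripper_width: 0.0868
grip_force: 0.0
```

>>> send_rows(
  motion=[
    {"dp": [0,0,0.4],"rot": [0,0,0]},
    {"dp": [0,0,0.7],"rot": [0,0,0]},
    {"dp": [0,0,0.85],"rot": [0,0,0]},
    {"dp": [0,0,0.98],"rot": [0,0,0]},
    {"dp": [0,0,0.98],"rot": [0,0,0]},
    {"dp": [0,0,0.98],"rot": [0,0,0]},
  ],
)

```text
time: 3.78
eef_pos: [0.653, -0.2027, 0.023]
eef_rot: [2.46, 1.952, 0.001]
contact_force: [-0.0, 0.3, 0.6]
gripper_width: 0.0867
grip_force: 0.0
```

>>> send_rows(
  motion=[
    {"dp": [0,0,0],"rot": [0,0,0]},
    {"dp": [0,0,0],"rot": [0,0,0]},
    {"dp": [0,0,0],"rot": [0,0,0]},
    {"dp": [0,0,0],"rot": [0,0,0]},
    {"dp": [0,0,0],"rot": [0,0,0]},
    {"dp": [0,0,0],"rot": [0,0,0]},
    {"dp": [0,0,0],"rot": [0,0,0]},
    {"dp": [0,0,0],"rot": [0,0,0]},
  ],
  gripper=45,
  squeeze=35,
)

```text
time: 4.45
eef_pos: [0.6531, -0.2014, 0.0219]
eef_rot: [2.459, 1.954, 0.0]
contact_force: [0.1, 0.4, 1.7]
gripper_width: 0.0555
grip_force: 35.0
```

>>> send_rows(
  motion=[
    {"dp": [0,0,-0.5],"rot": [0,0,0]},
    {"dp": [0,0,-1],"rot": [0,0,0]},
    {"dp": [0,0,-1],"rot": [0,0,0]},
    {"dp": [0,0,-1],"rot": [0,0,0]},
  ],
)

```text
time: 4.78
eef_pos: [0.6553, -0.2022, 0.1283]
eef_rot: [2.453, 1.949, 0.008]
contact_force: [0.1, 0.1, -1.1]
gripper_width: 0.0558
grip_force: 35.0
```

Run:
```python
from h import *
s=manip.read_state(); print(s['time'],s['eef_pos'],s['gripper_width'],s['grip_force'])
p=manip.grab_frame('top')
hsv=cv2.cvtColor(p['image'],cv2.COLOR_RGB2HSV)
for n,cond,(r,c) in [('red',(hsv[...,0]<8)|(hsv[...,0]>172),(198,159)),('green',abs(hsv[...,0].astype(int)-62)<20,(210,358)),('nest',abs(hsv[...,0].astype(int)-107)<12,(200,266))]:
    m=(cond&(hsv[...,1]>120)&(hsv[...,2]>60)).astype('uint8'); w=np.zeros_like(m); cv2.circle(w,(c,r),60,1,-1)
    nn,lab,st,ce=cv2.connectedComponentsWithStats(m*w); i=1+np.argmax(st[1:,4]); ys,xs=np.nonzero(lab==i)
    b=ray(p,cv2.boxPoints(cv2.minAreaRect(np.c_[xs,ys].astype(np.float32))),.044 if n=='nest' else .035)
    e=[b[1]-b[0],b[2]-b[1]]; e.sort(key=np.linalg.norm)
    print(n,b.mean(0).round(3),[np.linalg.norm(v).round(3) for v in e],np.degrees(np.arctan2(e[0][1],e[0][0])).round(1))
```

```text
4.7833 [ 0.65528903 -0.20215751  0.1282606 ] 0.05575939677603281 34.99988079071045
red [0.439 0.29  0.035] [np.float64(0.166), np.float64(0.241)] -167.7
green [ 0.415 -0.304  0.035] [np.float64(0.164), np.float64(0.235)] -175.7
nest [ 0.441 -0.024  0.044] [np.float64(0.102), np.float64(0.171)] -89.3
```

Run:
```python
from h import *
plan([(.428,.288,.13,12),(.428,.288,.028,12)])
```

```text
(0.428, 0.288, 0.13, 12) n 11 dp [0.85, -0.66, -0.02] rot [0.0, -0.0, 0.57]
(0.428, 0.288, 0.13, 12) n 4 dp [-0.2, -0.84, -0.01] rot [0.0, -0.0, -0.0]
(0.428, 0.288, 0.13, 12) n 4 dp [-0.2, -0.84, -0.01] rot [0.0, -0.0, -0.0]
(0.428, 0.288, 0.13, 12) n 4 dp [-0.19, -0.84, -0.01] rot [0.0, -0.0, -0.0]
(0.428, 0.288, 0.13, 12) n 4 dp [-0.2, -0.84, -0.01] rot [0.0, -0.0, -0.0]
(0.428, 0.288, 0.13, 12) n 4 dp [-0.19, -0.84, -0.02] rot [0.0, -0.0, -0.0]
(0.428, 0.288, 0.13, 12) n 1 dp [-0.0, -0.0, 0.0] rot [0.0, -0.0, -0.0]
(0.428, 0.288, 0.13, 12) n 1 dp [-0.0, -0.0, 0.0] rot [0.0, -0.0, -0.0]
(0.428, 0.288, 0.13, 12) n 1 dp [-0.0, -0.0, 0.0] rot [0.0, -0.0, -0.0]
(0.428, 0.288, 0.13, 12) n 1 dp [-0.0, -0.0, 0.0] rot [0.0, -0.0, -0.0]
(0.428, 0.288, 0.13, 12) n 1 dp [-0.0, -0.0, 0.0] rot [0.0, -0.0, -0.0]
(0.428, 0.288, 0.13, 12) n 1 dp [-0.0, -0.0, 0.0] rot [0.0, -0.0, -0.0]
(0.428, 0.288, 0.028, 12) n 3 dp [-0.0, -0.0, 0.51] rot [0.0, -0.0, -0.0]
(0.428, 0.288, 0.028, 12) n 3 dp [-0.01, -0.01, 0.51] rot [0.0, -0.0, -0.0]
(0.428, 0.288, 0.028, 12) n 1 dp [0.0, 0.0, 0.0] rot [0.0, -0.0, -0.0]
(0.428, 0.288, 0.028, 12) n 1 dp [0.0, 0.0, 0.0] rot [0.0, -0.0, -0.0]
(0.428, 0.288, 0.028, 12) n 1 dp [0.0, 0.0, 0.0] rot [0.0, -0.0, -0.0]
(0.428, 0.288, 0.028, 12) n 1 dp [0.0, 0.0, 0.0] rot [0.0, -0.0, -0.0]
(0.428, 0.288, 0.028, 12) n 1 dp [0.0, 0.0, 0.0] rot [0.0, -0.0, -0.0]
(0.428, 0.288, 0.028, 12) n 1 dp [0.0, 0.0, 0.0] rot [0.0, -0.0, -0.0]
(0.428, 0.288, 0.028, 12) n 1 dp [0.0, 0.0, 0.0] rot [0.0, -0.0, -0.0]
(0.428, 0.288, 0.028, 12) n 1 dp [0.0, 0.0, 0.0] rot [0.0, -0.0, -0.0]
(0.428, 0.288, 0.028, 12) n 1 dp [0.0, 0.0, 0.0] rot [0.0, -0.0, -0.0]
(0.428, 0.288, 0.028, 12) n 1 dp [0.0, 0.0, 0.0] rot [0.0, -0.0, -0.0]
```

>>> send_rows(
  motion=[
    {"dp": [0.43,-0.33,-0.02],"rot": [0,0,0.06]},
    {"dp": [0.85,-0.66,-0.02],"rot": [0,0,0.57]},
    {"dp": [0.85,-0.66,-0.02],"rot": [0,0,0.57]},
    {"dp": [0.85,-0.66,-0.02],"rot": [0,0,0.57]},
    {"dp": [0.85,-0.66,-0.02],"rot": [0,0,0.57]},
    {"dp": [0.85,-0.66,-0.02],"rot": [0,0,0.57]},
    {"dp": [0.85,-0.66,-0.02],"rot": [0,0,0.57]},
    {"dp": [0.85,-0.66,-0.02],"rot": [0,0,0.57]},
    {"dp": [0.85,-0.66,-0.02],"rot": [0,0,0.57]},
    {"dp": [0.85,-0.66,-0.02],"rot": [0,0,0.57]},
    {"dp": [0.85,-0.66,-0.02],"rot": [0,0,0.57]},
    {"dp": [0.85,-0.66,-0.02],"rot": [0,0,0.57]},
  ],
)

```text
time: 5.83
eef_pos: [0.6071, -0.1035, 0.1215]
eef_rot: [-3.124, -0.323, 0.005]
contact_force: [-0.2, -0.5, -2.6]
gripper_width: 0.0556
grip_force: 35.0
```

>>> send_rows(
  motion=[
    {"dp": [-0.1,-0.42,0],"rot": [0,0,0]},
    {"dp": [-0.2,-0.84,0],"rot": [0,0,0]},
    {"dp": [-0.2,-0.84,0],"rot": [0,0,0]},
  ],
)

```text
time: 6.08
eef_pos: [0.569, -0.0204, 0.1225]
eef_rot: [-3.121, -0.328, 0.004]
contact_force: [1.6, -0.4, -2.0]
gripper_width: 0.0555
grip_force: 35.0
```

>>> send_rows(
  motion=[
    {"dp": [-0.1,-0.42,0],"rot": [0,0,0]},
    {"dp": [-0.2,-0.84,0],"rot": [0,0,0]},
    {"dp": [-0.2,-0.84,0],"rot": [0,0,0]},
  ],
)

```text
time: 6.33
eef_pos: [0.5325, 0.0579, 0.1232]
eef_rot: [-3.121, -0.329, 0.002]
contact_force: [0.8, -0.1, -2.2]
gripper_width: 0.0558
grip_force: 35.0
```

>>> send_rows(
  motion=[
    {"dp": [-0.1,-0.42,0],"rot": [0,0,0]},
    {"dp": [-0.2,-0.84,0],"rot": [0,0,0]},
    {"dp": [-0.2,-0.84,0],"rot": [0,0,0]},
  ],
)

```text
time: 6.58
eef_pos: [0.496, 0.1359, 0.1234]
eef_rot: [-3.121, -0.329, 0.002]
contact_force: [-0.7, -0.3, -3.0]
gripper_width: 0.0559
grip_force: 35.0
```

>>> send_rows(
  motion=[
    {"dp": [-0.1,-0.42,0],"rot": [0,0,0]},
    {"dp": [-0.2,-0.84,0],"rot": [0,0,0]},
    {"dp": [-0.2,-0.84,0],"rot": [0,0,0]},
    {"dp": [-0.2,-0.84,0],"rot": [0,0,0]},
    {"dp": [-0.2,-0.84,0],"rot": [0,0,0]},
  ],
)

```text
time: 7.0
eef_pos: [0.4622, 0.2088, 0.1234]
eef_rot: [3.124, 0.321, 0.0]
contact_force: [-0.1, -0.9, -1.6]
gripper_width: 0.0558
grip_force: 35.0
```

```bash
sed -i 's/<.0006/<.0012/' h.py
python3 - <<'E'
from h import *
s=manip.read_state(); print(s['time'],s['eef_pos'],s['eef_rot'],s['grip_force'],s['gripper_width'])
plan([(.428,.288,.10,12),(.428,.288,.028,12)])
E
```

```text
7.0 [0.46216311 0.20882434 0.12339837] [3.12416144e+00 3.21224083e-01 3.61273236e-05] 34.99981239438057 0.05579938691508493
(0.428, 0.288, 0.1, 12) n 4 dp [-0.17, -0.84, 0.23] rot [0.0, 0.0, -0.0]
(0.428, 0.288, 0.028, 12) n 3 dp [-0.0, -0.01, 0.72] rot [0.0, 0.0, -0.0]
```

>>> send_rows(
  motion=[
    {"dp": [-0.09,-0.42,0.1],"rot": [0,0,0]},
    {"dp": [-0.17,-0.84,0.23],"rot": [0,0,0]},
    {"dp": [-0.17,-0.84,0.23],"rot": [0,0,0]},
    {"dp": [-0.17,-0.84,0.23],"rot": [0,0,0]},
    {"dp": [-0.17,-0.84,0.23],"rot": [0,0,0]},
  ],
)

```text
time: 7.42
eef_pos: [0.4291, 0.2869, 0.1004]
eef_rot: [3.124, 0.318, -0.0]
contact_force: [0.6, -0.3, -2.1]
gripper_width: 0.0553
grip_force: 35.0
```

>>> send_rows(
  motion=[
    {"dp": [0,0,0.35],"rot": [0,0,0]},
    {"dp": [0,0,0.6],"rot": [0,0,0]},
    {"dp": [0,0,0.72],"rot": [0,0,0]},
    {"dp": [0,0,0.72],"rot": [0,0,0]},
    {"dp": [0,0,0.72],"rot": [0,0,0]},
  ],
)

```text
time: 7.83
eef_pos: [0.4293, 0.2869, 0.029]
eef_rot: [3.125, 0.315, 0.0]
contact_force: [0.6, -0.0, -2.0]
gripper_width: 0.0554
grip_force: 35.0
```

>>> send_rows(
  motion=[
    {"dp": [0,0,0],"rot": [0,0,0]},
    {"dp": [0,0,0],"rot": [0,0,0]},
    {"dp": [0,0,0],"rot": [0,0,0]},
    {"dp": [0,0,0],"rot": [0,0,0]},
  ],
  gripper=72,
)

```text
time: 8.17
eef_pos: [0.4289, 0.2884, 0.0297]
eef_rot: [-3.125, -0.318, -0.003]
contact_force: [0.3, 1.0, -0.5]
gripper_width: 0.0721
grip_force: 0.0
```

>>> send_rows(
  motion=[
    {"dp": [0,0,-0.4],"rot": [0,0,0]},
    {"dp": [0,0,-1],"rot": [0,0,0]},
    {"dp": [0,0,-1],"rot": [0,0,0]},
    {"dp": [0,0,-1],"rot": [0,0,0]},
  ],
)

```text
time: 8.5
eef_pos: [0.4307, 0.2897, 0.1356]
eef_rot: [-3.121, -0.318, -0.016]
contact_force: [0.6, 0.6, -0.2]
gripper_width: 0.0719
grip_force: 0.0
```

Run:
```python
from h import *
s=manip.read_state(); print(s['time'],s['eef_pos'],s['gripper_width'])
p=manip.grab_frame('wrist'); save(p,'w2.png')
plan([(.654,.173,.12,121.5),(.654,.173,.022,121.5)])
```

```text
8.5 [0.43066016 0.28968393 0.13561752] 0.0719029299391469
(0.654, 0.173, 0.12, 121.5) n 17 dp [0.98, 0.79, 0.07] rot [0.0, -0.0, -0.96]
(0.654, 0.173, 0.12, 121.5) n 3 dp [-0.54, 0.32, 0.03] rot [0.0, 0.0, 0.0]
(0.654, 0.173, 0.12, 121.5) n 3 dp [-0.55, 0.33, 0.03] rot [0.0, 0.0, 0.0]
(0.654, 0.173, 0.12, 121.5) n 1 dp [0.0, -0.0, 0.0] rot [0.0, 0.0, 0.0]
(0.654, 0.173, 0.12, 121.5) n 1 dp [0.0, -0.0, 0.0] rot [0.0, 0.0, 0.0]
(0.654, 0.173, 0.12, 121.5) n 1 dp [0.0, -0.0, 0.0] rot [0.0, 0.0, 0.0]
(0.654, 0.173, 0.12, 121.5) n 1 dp [0.0, -0.0, 0.0] rot [0.0, 0.0, 0.0]
(0.654, 0.173, 0.12, 121.5) n 1 dp [0.0, -0.0, 0.0] rot [0.0, 0.0, 0.0]
(0.654, 0.173, 0.12, 121.5) n 1 dp [0.0, -0.0, 0.0] rot [0.0, 0.0, 0.0]
(0.654, 0.173, 0.12, 121.5) n 1 dp [0.0, -0.0, 0.0] rot [0.0, 0.0, 0.0]
(0.654, 0.173, 0.12, 121.5) n 1 dp [0.0, -0.0, 0.0] rot [0.0, 0.0, 0.0]
(0.654, 0.173, 0.12, 121.5) n 1 dp [0.0, -0.0, 0.0] rot [0.0, 0.0, 0.0]
(0.654, 0.173, 0.022, 121.5) n 4 dp [0.0, -0.01, 0.98] rot [0.0, 0.0, 0.0]
(0.654, 0.173, 0.022, 121.5) n 1 dp [0.0, 0.0, 0.0] rot [0.0, 0.0, 0.0]
(0.654, 0.173, 0.022, 121.5) n 1 dp [0.0, 0.0, 0.0] rot [0.0, 0.0, 0.0]
(0.654, 0.173, 0.022, 121.5) n 1 dp [0.0, 0.0, 0.0] rot [0.0, 0.0, 0.0]
(0.654, 0.173, 0.022, 121.5) n 1 dp [0.0, 0.0, 0.0] rot [0.0, 0.0, 0.0]
(0.654, 0.173, 0.022, 121.5) n 1 dp [0.0, 0.0, 0.0] rot [0.0, 0.0, 0.0]
(0.654, 0.173, 0.022, 121.5) n 1 dp [0.0, 0.0, 0.0] rot [0.0, 0.0, 0.0]
(0.654, 0.173, 0.022, 121.5) n 1 dp [0.0, 0.0, 0.0] rot [0.0, 0.0, 0.0]
(0.654, 0.173, 0.022, 121.5) n 1 dp [0.0, 0.0, 0.0] rot [0.0, 0.0, 0.0]
(0.654, 0.173, 0.022, 121.5) n 1 dp [0.0, 0.0, 0.0] rot [0.0, 0.0, 0.0]
(0.654, 0.173, 0.022, 121.5) n 1 dp [0.0, 0.0, 0.0] rot [0.0, 0.0, 0.0]
(0.654, 0.173, 0.022, 121.5) n 1 dp [0.0, 0.0, 0.0] rot [0.0, 0.0, 0.0]
```

View pics/w2.png

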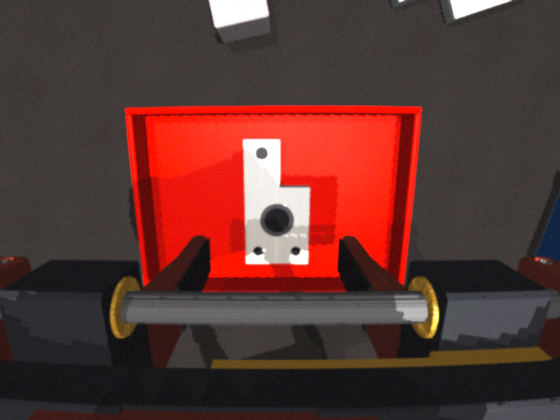

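The wrist view shows plate_left flat in the red tray around (277,205), tongue away and on the left. Next is plate_right.

>>> send_rows(
  motion=[
    {"dp": [0.3,0.2,0],"rot": [0,0,-0.06]},
    {"dp": [0.6,0.45,0],"rot": [0,0,-0.5]},
    {"dp": [0.98,0.79,0],"rot": [0,0,-0.96]},
    {"dp": [0.98,0.79,0],"rot": [0,0,-0.96]},
    {"dp": [0.98,0.79,0],"rot": [0,0,-0.96]},
    {"dp": [0.98,0.79,0],"rot": [0,0,-0.96]},
    {"dp": [0.98,0.79,0],"rot": [0,0,-0.96]},
    {"dp": [0.98,0.79,0],"rot": [0,0,-0.96]},
    {"dp": [0.98,0.79,0],"rot": [0,0,-0.96]},
    {"dp": [0.98,0.79,0],"rot": [0,0,-0.96]},
    {"dp": [0.98,0.79,0],"rot": [0,0,-0.96]},
    {"dp": [0.98,0.79,0],"rot": [0,0,-0.96]},
    {"dp": [0.98,0.79,0],"rot": [0,0,-0.96]},
    {"dp": [0.98,0.79,0],"rot": [0,0,-0.96]},
    {"dp": [0.98,0.79,0],"rot": [0,0,-0.96]},
    {"dp": [0.98,0.79,0],"rot": [0,0,-0.96]},
    {"dp": [0.98,0.79,0],"rot": [0,0,-0.96]},
    {"dp": [0.98,0.79,0],"rot": [0,0,-0.96]},
  ],
  gripper=87,
)

```text
time: 10.05
eef_pos: [0.5396, 0.2304, 0.1269]
eef_rot: [-1.534, -2.74, 0.003]
contact_force: [-0.2, -0.1, -0.6]
gripper_width: 0.087
grip_force: 0.0
```

```bash
sed -i 's/<.006:/<.012:/' h.py
python3 - <<'E'
from h import *
s=manip.read_state(); print(s['time'],s['eef_pos'],s['joint_pos'][5])
p=manip.grab_frame('wrist')
m=manip.masks_of(p,'plate_right')
for q in m[:3]:
    ys,xs=np.nonzero(q['region']); b=ray(p,cv2.boxPoints(cv2.minAreaRect(np.c_[xs,ys].astype(np.float32))),.012)
    e=[b[1]-b[0],b[2]-b[1]]; e.sort(key=np.linalg.norm)
    print(q['score'],b.mean(0).round(3),[np.linalg.norm(v).round(3) for v in e],np.degrees(np.arctan2(e[1][1],e[1][0])).round(1))
plan([(.654,.173,.12,119),(.654,.173,.022,119)])
E
```

```text
10.05 [0.53957129 0.23036737 0.12694621] -0.20468945806714647
0.72 [0.644 0.182 0.012] [np.float64(0.053), np.float64(0.116)] -53.4
0.45 [0.434 0.274 0.012] [np.float64(0.169), np.float64(0.212)] 95.3
(0.654, 0.173, 0.12, 119) n 3 dp [-0.54, 0.34, 0.04] rot [-0.0, -0.0, 0.02]
(0.654, 0.173, 0.12, 119) n 3 dp [-0.53, 0.35, 0.04] rot [-0.0, -0.0, 0.0]
(0.654, 0.173, 0.022, 119) n 4 dp [-0.0, 0.01, 0.98] rot [-0.0, -0.0, 0.0]
```

>>> send_rows(
  motion=[
    {"dp": [-0.54,0.34,0.04],"rot": [0,0,0.01]},
    {"dp": [-0.9,0.58,0.06],"rot": [0,0,0.01]},
    {"dp": [-1,0.69,0.08],"rot": [0,0,0.01]},
    {"dp": [-1,0.69,0.08],"rot": [0,0,0.01]},
    {"dp": [-1,0.69,0.08],"rot": [0,0,0.01]},
  ],
)

```text
time: 10.57
eef_pos: [0.652, 0.1802, 0.1175]
eef_rot: [-1.562, -2.722, 0.005]
contact_force: [0.4, 0.0, 0.4]
gripper_width: 0.0868
grip_force: 0.0
```

>>> send_rows(
  motion=[
    {"dp": [-0.06,0,0.4],"rot": [0,0,0]},
    {"dp": [-0.06,0,0.7],"rot": [0,0,0]},
    {"dp": [-0.06,0,0.85],"rot": [0,0,0]},
    {"dp": [-0.06,0,0.98],"rot": [0,0,0]},
    {"dp": [-0.06,0,0.98],"rot": [0,0,0]},
    {"dp": [-0.06,0,0.98],"rot": [0,0,0]},
  ],
)

```text
time: 11.07
eef_pos: [0.6541, 0.1771, 0.0235]
eef_rot: [1.558, 2.727, 0.001]
contact_force: [0.2, 0.5, 0.0]
gripper_width: 0.087
grip_force: 0.0
```

>>> send_rows(
  motion=[
    {"dp": [0,0,0],"rot": [0,0,0]},
    {"dp": [0,0,0],"rot": [0,0,0]},
    {"dp": [0,0,0],"rot": [0,0,0]},
    {"dp": [0,0,0],"rot": [0,0,0]},
    {"dp": [0,0,0],"rot": [0,0,0]},
    {"dp": [0,0,0],"rot": [0,0,0]},
    {"dp": [0,0,0],"rot": [0,0,0]},
    {"dp": [0,0,0],"rot": [0,0,0]},
  ],
  gripper=45,
  squeeze=35,
)

```text
time: 11.73
eef_pos: [0.6544, 0.1763, 0.023]
eef_rot: [-1.559, -2.727, 0.0]
contact_force: [-1.9, -0.7, 3.7]
gripper_width: 0.0555
grip_force: 35.0
```

>>> send_rows(
  motion=[
    {"dp": [0,0,-0.5],"rot": [0,0,0]},
    {"dp": [0,0,-1],"rot": [0,0,0]},
    {"dp": [0,0,-1],"rot": [0,0,0]},
    {"dp": [0,0,-1],"rot": [0,0,0]},
  ],
)

```text
time: 12.07
eef_pos: [0.6571, 0.177, 0.1293]
eef_rot: [1.555, 2.72, 0.011]
contact_force: [0.6, -0.6, -1.7]
gripper_width: 0.056
grip_force: 35.0
```

Run:
```python
from h import *
s=manip.read_state(); print(s['time'],s['eef_pos'],s['joint_pos'])
# green tray: ctr (.415,-.303), yaw 4.5+180; plate at tray y=+0.05 (inner side)
a=np.radians(4.5); ex=np.array([np.cos(a),np.sin(a)]); ey=np.array([-ex[1],ex[0]])
c=np.array([.415,-.303])
t1=c-.05*ey-.01*(-ex); t2=c+.05*ey-.01*ex
print(t1,t2, t1+.1*ey)
plan([(*t1,.13,184.5),(*t1,.03,184.5)])
```

```text
12.0667 [0.65706706 0.17698874 0.12933172] [ 2.13077030e-01  3.04650841e-01  1.18796614e+00  1.12957631e-04
  1.63835682e+00 -3.18901970e-01]
[ 0.42889213 -0.35206128] [ 0.40110787 -0.25393872] [ 0.42104622 -0.25236954]
(np.float64(0.4288921281237235), np.float64(-0.35206127572937795), 0.13, 184.5) n 10 dp [-0.68, -0.93, -0.01] rot [0.0, 0.0, -0.56]
(np.float64(0.4288921281237235), np.float64(-0.35206127572937795), 0.13, 184.5) n 4 dp [0.43, -0.81, -0.01] rot [0.0, 0.01, 0.0]
(np.float64(0.4288921281237235), np.float64(-0.35206127572937795), 0.13, 184.5) n 4 dp [0.43, -0.82, 0.0] rot [0.0, -0.0, 0.0]
(np.float64(0.4288921281237235), np.float64(-0.35206127572937795), 0.13, 184.5) n 4 dp [0.43, -0.81, 0.0] rot [0.0, -0.0, 0.0]
(np.float64(0.4288921281237235), np.float64(-0.35206127572937795), 0.13, 184.5) n 4 dp [0.44, -0.82, 0.01] rot [0.0, -0.0, 0.0]
(np.float64(0.4288921281237235), np.float64(-0.35206127572937795), 0.13, 184.5) n 4 dp [0.43, -0.81, 0.0] rot [0.0, -0.0, 0.0]
(np.float64(0.4288921281237235), np.float64(-0.35206127572937795), 0.03, 184.5) n 3 dp [-0.0, -0.0, 0.5] rot [0.0, -0.0, 0.0]
(np.float64(0.4288921281237235), np.float64(-0.35206127572937795), 0.03, 184.5) n 3 dp [-0.01, -0.0, 0.5] rot [0.0, -0.0, 0.0]
```

>>> send_rows(
  motion=[
    {"dp": [-0.2,-0.28,-0.1],"rot": [0,0,-0.06]},
    {"dp": [-0.5,-0.7,-0.1],"rot": [0,0,-0.3]},
    {"dp": [-0.68,-0.93,-0.1],"rot": [0,0,-0.56]},
    {"dp": [-0.68,-0.93,-0.1],"rot": [0,0,-0.56]},
    {"dp": [-0.68,-0.93,-0.1],"rot": [0,0,-0.56]},
    {"dp": [-0.68,-0.93,-0.1],"rot": [0,0,-0.56]},
    {"dp": [-0.68,-0.93,-0.1],"rot": [0,0,-0.56]},
    {"dp": [-0.68,-0.93,-0.1],"rot": [0,0,-0.56]},
    {"dp": [-0.68,-0.93,-0.1],"rot": [0,0,-0.56]},
    {"dp": [-0.68,-0.93,-0.1],"rot": [0,0,-0.56]},
    {"dp": [-0.68,-0.93,-0.1],"rot": [0,0,-0.56]},
  ],
)

```text
time: 12.98
eef_pos: [0.6081, 0.0706, 0.1302]
eef_rot: [0.121, -3.136, 0.0]
contact_force: [0.2, -0.3, -1.7]
gripper_width: 0.0553
grip_force: 35.0
```

>>> send_rows(
  motion=[
    {"dp": [0.2,-0.4,0],"rot": [0,0,0]},
    {"dp": [0.43,-0.81,0],"rot": [0,0,0]},
    {"dp": [0.43,-0.81,0],"rot": [0,0,0]},
  ],
)

```text
time: 13.23
eef_pos: [0.5705, -0.0178, 0.1313]
eef_rot: [0.117, -3.137, 0.004]
contact_force: [0.2, -0.6, -2.0]
gripper_width: 0.0558
grip_force: 35.0
```

>>> send_rows(
  motion=[
    {"dp": [0.2,-0.4,0],"rot": [0,0,0]},
    {"dp": [0.43,-0.81,0],"rot": [0,0,0]},
    {"dp": [0.43,-0.81,0],"rot": [0,0,0]},
  ],
)

```text
time: 13.48
eef_pos: [0.5341, -0.1022, 0.1318]
eef_rot: [0.116, -3.137, 0.004]
contact_force: [-0.1, -0.5, -1.9]
gripper_width: 0.0555
grip_force: 35.0
```

>>> send_rows(
  motion=[
    {"dp": [0.2,-0.4,0],"rot": [0,0,0]},
    {"dp": [0.43,-0.81,0],"rot": [0,0,0]},
    {"dp": [0.43,-0.81,0],"rot": [0,0,0]},
  ],
)

```text
time: 13.73
eef_pos: [0.4977, -0.1863, 0.1319]
eef_rot: [0.116, -3.138, 0.003]
contact_force: [-1.0, 0.3, -2.2]
gripper_width: 0.0562
grip_force: 35.0
```

>>> send_rows(
  motion=[
    {"dp": [0.2,-0.4,0],"rot": [0,0,0]},
    {"dp": [0.43,-0.81,0],"rot": [0,0,0]},
    {"dp": [0.43,-0.81,0],"rot": [0,0,0]},
    {"dp": [0.43,-0.81,0],"rot": [0,0,0]},
    {"dp": [0.43,-0.81,0],"rot": [0,0,0]},
  ],
)

```text
time: 14.15
eef_pos: [0.4637, -0.2659, 0.1321]
eef_rot: [0.123, -3.139, -0.002]
contact_force: [0.2, -0.1, -1.7]
gripper_width: 0.0556
grip_force: 35.0
```

Run:
```python
from h import *
s=manip.read_state(); print(s['time'],s['eef_pos'],s['eef_rot'],s['joint_pos'][5],s['gripper_width'])
plan([(.429,-.352,.1,184.5),(.429,-.352,.029,184.5)])
```

```text
14.15 [ 0.46373305 -0.26594648  0.13207793] [ 1.22539885e-01 -3.13909349e+00 -2.05194455e-03] -2.233736025374888 0.055593401619311304
(0.429, -0.352, 0.1, 184.5) n 4 dp [0.41, -0.83, 0.32] rot [0.0, -0.0, -0.0]
(0.429, -0.352, 0.029, 184.5) n 3 dp [0.0, -0.0, 0.71] rot [0.0, -0.0, -0.0]
```

>>> send_rows(
  motion=[
    {"dp": [0.2,-0.4,0.1],"rot": [0,0,0]},
    {"dp": [0.41,-0.83,0.25],"rot": [0,0,0]},
    {"dp": [0.41,-0.83,0.32],"rot": [0,0,0]},
    {"dp": [0.41,-0.83,0.32],"rot": [0,0,0]},
    {"dp": [0.41,-0.83,0.32],"rot": [0,0,0]},
  ],
)

```text
time: 14.57
eef_pos: [0.4299, -0.3508, 0.0994]
eef_rot: [0.126, -3.138, -0.004]
contact_force: [0.2, 0.3, -1.6]
gripper_width: 0.0554
grip_force: 35.0
```

>>> send_rows(
  motion=[
    {"dp": [0,0,0.35],"rot": [0,0,0]},
    {"dp": [0,0,0.6],"rot": [0,0,0]},
    {"dp": [0,0,0.71],"rot": [0,0,0]},
    {"dp": [0,0,0.71],"rot": [0,0,0]},
    {"dp": [0,0,0.71],"rot": [0,0,0]},
  ],
)

```text
time: 14.98
eef_pos: [0.4307, -0.3511, 0.0303]
eef_rot: [-0.13, 3.138, 0.0]
contact_force: [-0.1, -0.4, -2.7]
gripper_width: 0.0554
grip_force: 35.0
```

>>> send_rows(
  motion=[
    {"dp": [0,0,0],"rot": [0,0,0]},
    {"dp": [0,0,0],"rot": [0,0,0]},
    {"dp": [0,0,0],"rot": [0,0,0]},
    {"dp": [0,0,0],"rot": [0,0,0]},
  ],
  gripper=68,
)

```text
time: 15.32
eef_pos: [0.43, -0.3526, 0.0307]
eef_rot: [-0.128, 3.138, -0.002]
contact_force: [0.1, -0.2, 0.4]
gripper_width: 0.068
grip_force: 0.0
```

>>> send_rows(
  motion=[
    {"dp": [0,0,-0.4],"rot": [0,0,0]},
    {"dp": [0,0,-1],"rot": [0,0,0]},
    {"dp": [0,0,-1],"rot": [0,0,0]},
    {"dp": [0,0,-1],"rot": [0,0,0]},
  ],
)

```text
time: 15.65
eef_pos: [0.4315, -0.3543, 0.1369]
eef_rot: [-0.127, 3.131, -0.012]
contact_force: [-0.1, -0.3, 0.8]
gripper_width: 0.068
grip_force: 0.0
```

Run:
```python
from h import *
s=manip.read_state(); print(s['time'],s['eef_pos'],s['joint_pos'][5],s['gripper_width'])
p=manip.grab_frame('wrist'); save(p,'w3.png')
# press: nest ctr (.441,-.025): tongue at x+.040,y-.013
plan([(.481,-.038,.13,180.7),(.481,-.038,.075,180.7)])
```

```text
15.65 [ 0.43152108 -0.35432517  0.13691797] -2.4000912906313165 0.06798546075532613
(0.481, -0.038, 0.13, 180.7) n 3 dp [-0.19, 0.78, 0.01] rot [-0.0, 0.0, 0.03]
(0.481, -0.038, 0.13, 180.7) n 3 dp [-0.14, 0.78, 0.0] rot [-0.0, 0.0, 0.0]
(0.481, -0.038, 0.13, 180.7) n 3 dp [-0.14, 0.79, 0.01] rot [-0.0, 0.0, 0.0]
(0.481, -0.038, 0.13, 180.7) n 3 dp [-0.15, 0.78, 0.0] rot [-0.0, 0.0, 0.0]
(0.481, -0.038, 0.075, 180.7) n 3 dp [0.01, 0.01, 0.55] rot [-0.0, 0.0, 0.0]
```

View pics/w3.png

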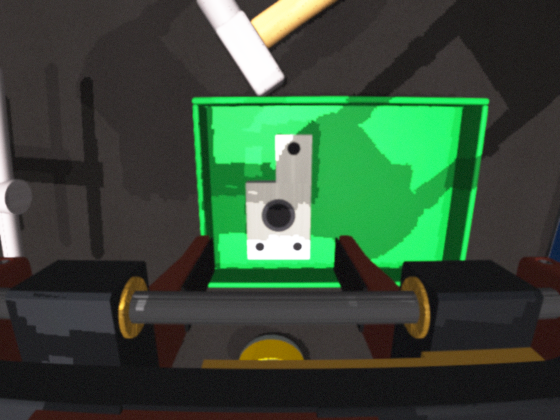

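plate_right lies flat in the green tray around (278,200), and the right side of that tray is free for the nested plate. Next I go to the nest.

>>> send_rows(
  motion=[
    {"dp": [-0.1,0.4,0],"rot": [0,0,0.03]},
    {"dp": [-0.19,0.78,0],"rot": [0,0,0.03]},
    {"dp": [-0.19,0.78,0],"rot": [0,0,0.03]},
  ],
  gripper=0,
  squeeze=20,
)

```text
time: 15.95
eef_pos: [0.4424, -0.2679, 0.1277]
eef_rot: [0.039, -3.14, -0.007]
contact_force: [0.3, 1.7, 1.1]
gripper_width: 0.0514
grip_force: 0.0
```

>>> send_rows(
  motion=[
    {"dp": [-0.07,0.4,0],"rot": [0,0,0]},
    {"dp": [-0.14,0.78,0],"rot": [0,0,0]},
    {"dp": [-0.14,0.78,0],"rot": [0,0,0]},
  ],
)

```text
time: 16.2
eef_pos: [0.4547, -0.1897, 0.1279]
eef_rot: [0.041, -3.14, -0.006]
contact_force: [-0.9, 0.5, -0.4]
gripper_width: 0.0317
grip_force: 0.0
```

>>> send_rows(
  motion=[
    {"dp": [-0.07,0.4,0],"rot": [0,0,0]},
    {"dp": [-0.14,0.78,0],"rot": [0,0,0]},
    {"dp": [-0.14,0.78,0],"rot": [0,0,0]},
  ],
)

```text
time: 16.45
eef_pos: [0.467, -0.1117, 0.1282]
eef_rot: [0.041, -3.14, -0.005]
contact_force: [-0.1, -0.5, 0.7]
gripper_width: 0.0115
grip_force: 0.0
```

>>> send_rows(
  motion=[
    {"dp": [-0.05,0.4,0],"rot": [0,0,0]},
    {"dp": [-0.1,0.6,0],"rot": [0,0,0]},
    {"dp": [-0.1,0.6,0],"rot": [0,0,0]},
    {"dp": [-0.1,0.6,0],"rot": [0,0,0]},
  ],
)

```text
time: 16.78
eef_pos: [0.4752, -0.0563, 0.1284]
eef_rot: [0.037, -3.139, 0.0]
contact_force: [0.1, 0.1, -0.0]
gripper_width: 0.0011
grip_force: 0.0
```

Run:
```python
from h import *
s=manip.read_state(); print(s['time'],s['eef_pos'],s['joint_pos'][5],s['gripper_width'],s['contact_force'])
p=manip.grab_frame('wrist'); save(p,'w4.png')
for n,z in [('plate_nested',.044),('nest',.044)]:
  for q in manip.masks_of(p,n)[:2]:
    ys,xs=np.nonzero(q['region']); b=ray(p,cv2.boxPoints(cv2.minAreaRect(np.c_[xs,ys].astype(np.float32))),z)
    e=[b[1]-b[0],b[2]-b[1]]; e.sort(key=np.linalg.norm)
    print(n,q['score'],b.mean(0).round(3),[np.linalg.norm(v).round(3) for v in e],np.degrees(np.arctan2(e[1][1],e[1][0])).round(1))
plan([(.481,-.038,.1,180.7),(.481,-.038,.066,180.7)])
```

```text
16.7833 [ 0.47521245 -0.05630949  0.12842549] -1.782808182460659 0.0010722889633461266 [ 0.06390348  0.10292207 -0.01886539]
plate_nested 0.77 [ 0.44  -0.026  0.044] [np.float64(0.056), np.float64(0.11)] -179.8
nest 0.64 [ 0.431 -0.025  0.044] [np.float64(0.098), np.float64(0.152)] 179.4
(0.481, -0.038, 0.1, 180.7) n 2 dp [-0.06, 0.19, 0.29] rot [-0.0, -0.0, 0.0]
(0.481, -0.038, 0.066, 180.7) n 2 dp [-0.0, 0.0, 0.34] rot [-0.0, -0.0, 0.0]
```

View pics/w4.png

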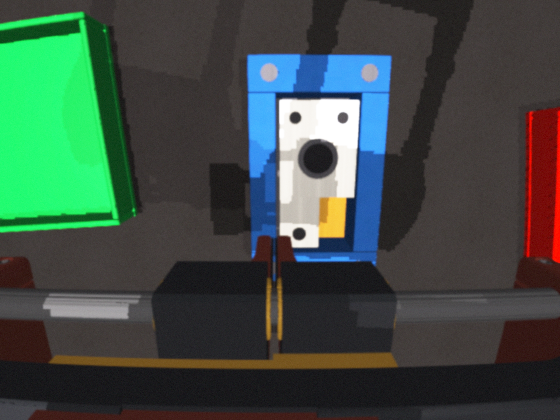

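>>> send_rows(
  motion=[
    {"dp": [-0.06,0.19,0.2],"rot": [0,0,0]},
    {"dp": [-0.06,0.19,0.4],"rot": [0,0,0]},
    {"dp": [-0.06,0.19,0.6],"rot": [0,0,0]},
    {"dp": [-0.06,0.19,0.63],"rot": [0,0,0]},
    {"dp": [-0.06,0.19,0.63],"rot": [0,0,0]},
  ],
)

```text
time: 17.35
eef_pos: [0.4802, -0.038, 0.0653]
eef_rot: [0.031, -3.138, -0.0]
contact_force: [-0.2, -0.2, -0.3]
gripper_width: 0.0005
grip_force: 0.0
```

>>> send_rows(
  motion=[
    {"dp": [0,0,0.02],"rot": [0,0,0]},
    {"dp": [0,0,0.04],"rot": [0,0,0]},
    {"dp": [0,0,0.06],"rot": [0,0,0]},
    {"dp": [0,0,0.07],"rot": [0,0,0]},
    {"dp": [0,0,0.08],"rot": [0,0,0]},
    {"dp": [0,0,0.08],"rot": [0,0,0]},
  ],
)

```text
time: 17.85
eef_pos: [0.4828, -0.0376, 0.0605]
eef_rot: [-0.033, 3.136, -0.002]
contact_force: [3.3, -1.2, 4.3]
gripper_width: 0.0005
grip_force: 2.2
```

>>> send_rows(
  motion=[
    {"dp": [0,0,0.02],"rot": [0,0,0]},
    {"dp": [0,0,0.03],"rot": [0,0,0]},
    {"dp": [0,0,0.05],"rot": [0,0,0]},
    {"dp": [0,0,0.06],"rot": [0,0,0]},
    {"dp": [0,0,0.07],"rot": [0,0,0]},
    {"dp": [0,0,0.07],"rot": [0,0,0]},
  ],
)

```text
time: 18.35
eef_pos: [0.4841, -0.0375, 0.0543]
eef_rot: [-0.033, 3.133, -0.002]
contact_force: [6.9, -1.3, 4.8]
gripper_width: 0.0006
grip_force: 3.5
```

>>> send_rows(
  motion=[
    {"dp": [-0.03,0,0.01],"rot": [0,0,0]},
    {"dp": [-0.04,0,0.02],"rot": [0,0,0]},
    {"dp": [-0.05,0,0.03],"rot": [0,0,0]},
    {"dp": [-0.05,0,0.04],"rot": [0,0,0]},
    {"dp": [-0.05,0,0.05],"rot": [0,0,0]},
    {"dp": [-0.05,0,0.05],"rot": [0,0,0]},
  ],
)

```text
time: 18.85
eef_pos: [0.4876, -0.037, 0.0496]
eef_rot: [-0.034, 3.137, -0.0]
contact_force: [-1.9, 0.4, 14.9]
gripper_width: 0.0003
grip_force: 6.9
```

>>> send_rows(
  motion=[
    {"dp": [0,0,-0.3],"rot": [0,0,0]},
    {"dp": [0,0,-0.6],"rot": [0,0,0]},
    {"dp": [0.2,0,-1],"rot": [0,0,0]},
    {"dp": [0.6,-0.1,-1],"rot": [0,0,0]},
    {"dp": [0.6,-0.1,-1],"rot": [0,0,0]},
    {"dp": [0.6,-0.1,-1],"rot": [0,0,0]},
  ],
  gripper=80,
)

```text
time: 19.35
eef_pos: [0.4252, -0.0484, 0.1468]
eef_rot: [-0.032, 3.14, -0.0]
contact_force: [0.7, -0.2, -0.7]
gripper_width: 0.0372
grip_force: 0.0
```

Run:
```python
from h import *
s=manip.read_state(); print(s['time'],s['eef_pos'],s['eef_rot'],s['gripper_width'])
p=manip.grab_frame('wrist'); a=p['image']
q=manip.grab_frame('scene'); b=q['image']
for m in manip.look_for(q,'plate_nested')[:3]: print(m)
c=proj(q,[[.44,-.025,.05]])[0]; print(c)
x,y=int(c[0])-60,int(c[1])-50
cr=cv2.resize(b[y:y+90,x:x+120],(560,420),interpolation=cv2.INTER_CUBIC)
o=np.hstack([cv2.resize(a,(400,300)),cv2.resize(cr,(400,300))])
save({'image':o},'tip.png')
```

```text
19.35 [ 0.42524435 -0.04842505  0.14684159] [-3.18939739e-02  3.14023719e+00 -2.50047466e-04] 0.03718531534802731
{'location': [210.2, 436.9], 'score': 0.94}
{'location': [215.0, 290.9], 'score': 0.75}
{'location': [206.8, 113.2], 'score': 0.61}
[291.63815733 211.47466794]
```

View pics/tip.png

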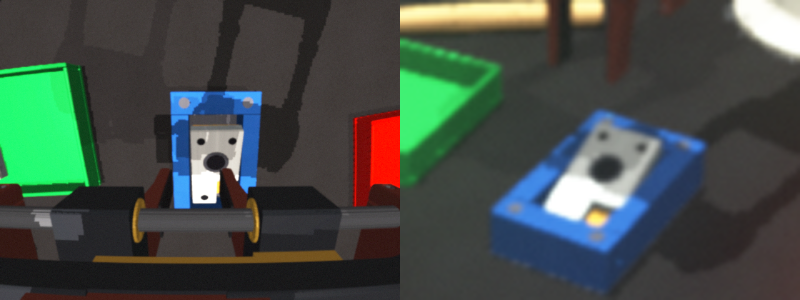

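The left half shows the wide end raised, with its end face visible at about (216,127). The right half confirms the tip has stayed. I'll fit the tilt to the wrist mask.

Run:
```python
from h import *
from scipy.optimize import minimize
p=manip.grab_frame('wrist'); m=manip.masks_of(p,'plate_nested')[0]; M=m['region'].copy(); M[235:]=0
print(m['score'],M.sum())
L=np.array([[-55,-28],[55,-28],[55,2],[15,2],[15,28],[-55,28]])/1e3
def model(v):
    th,sx,y=v; out=np.zeros((420,560),np.uint8)
    def W(h):
        x=L[:,0]+sx; 
        return np.c_[.441+x*np.cos(th)+(.004+h)*np.sin(th), y+L[:,1], .026-x*np.sin(th)+(.004+h)*np.cos(th)]
    a,b=proj(p,W(.014)),proj(p,W(0))
    polys=[a]+[np.array([a[i],a[(i+1)%6],b[(i+1)%6],b[i]]) for i in range(6)]
    for q in polys: cv2.fillPoly(out,[np.round(q*16).astype(np.int32)],1,cv2.LINE_8,4)
    out[235:]=0; return out>0
best=max(((model((t,s,y))&M).sum()/(model((t,s,y))|M).sum(),t,s,y) for t in np.arange(.2,.38,.02) for s in np.arange(-.004,.0061,.001) for y in np.arange(-.030,-.019,.001))
print(best)
for t in np.arange(.2,.38,.02):
    print(t.round(2),max(((model((t,s,best[3]))&M).sum()/(model((t,s,best[3]))|M).sum(),s) for s in np.arange(-.004,.0061,.001)))
th,s,y=best[1:]
x=-.043; X=.441+(x)*np.cos(th)+.029*np.sin(th); Z=.026-x*np.sin(th)+.029*np.cos(th)
print(X,Z)
n=np.array([np.sin(th),0,np.cos(th)])
T=np.array([X,y,Z]); plan([(*(T+.05*n),180.7,th),(*T,180.7,th)])
```

```text
0.85 4335
(np.float64(0.9635746606334842), np.float64(0.31999999999999995), np.float64(0.002), np.float64(-0.026999999999999996))
0.2 (np.float64(0.9565999550258601), np.float64(0.004))
0.22 (np.float64(0.959890610756609), np.float64(0.005000000000000001))
0.24 (np.float64(0.9600635352847742), np.float64(0.004))
0.26 (np.float64(0.9598997493734336), np.float64(0.004))
0.28 (np.float64(0.9628791308284291), np.float64(0.003))
0.3 (np.float64(0.9634970707525913), np.float64(0.002))
0.32 (np.float64(0.9635746606334842), np.float64(0.002))
0.34 (np.float64(0.9632800180220771), np.float64(0.001))
0.36 (np.float64(0.9611387257117036), np.float64(0.001))
0.40930530728032244 0.06705418923088385
(np.float64(0.4250336353111283), np.float64(-0.026999999999999996), np.float64(0.1145159601350059), 180.7, np.float64(0.31999999999999995)) n 4 dp [0.01, 0.21, 0.31] rot [-0.0, 0.16, 0.0]
(np.float64(0.40930530728032244), np.float64(-0.026999999999999996), np.float64(0.06705418923088385), 180.7, np.float64(0.31999999999999995)) n 3 dp [-0.0, 0.0, 0.5] rot [-0.0, -0.0, 0.0]
```

>>> send_rows(
  motion=[
    {"dp": [0.01,0.21,0.1],"rot": [0,0.06,0]},
    {"dp": [0.01,0.21,0.31],"rot": [0,0.16,0]},
    {"dp": [0.01,0.21,0.31],"rot": [0,0.16,0]},
    {"dp": [0.01,0.21,0.31],"rot": [0,0.16,0]},
    {"dp": [0.01,0.21,0.31],"rot": [0,0.16,0]},
    {"dp": [0.01,0.21,0.31],"rot": [0,0.16,0]},
  ],
  gripper=80,
)

```text
time: 20.1
eef_pos: [0.4253, -0.0273, 0.1156]
eef_rot: [0.03, -2.823, 0.005]
contact_force: [-0.0, 0.8, 0.4]
gripper_width: 0.0804
grip_force: 0.0
```

Run:
```python
from h import *
s=manip.read_state(); print(s['time'],s['eef_pos'],s['eef_rot'],s['gripper_width'])
plan([(.4095,-.0268,.068,180.7,.32)])
```

```text
20.1 [ 0.42530994 -0.02731282  0.11556308] [ 0.03018587 -2.822832    0.00472529] 0.08041796766426054
(0.4095, -0.0268, 0.068, 180.7, 0.32) n 3 dp [0.0, 0.01, 0.5] rot [-0.0, 0.0, 0.0]
```

>>> send_rows(
  motion=[
    {"dp": [0,0.01,0.2],"rot": [0,0,0]},
    {"dp": [0,0.01,0.4],"rot": [0,0,0]},
    {"dp": [0,0.01,0.47],"rot": [0,0,0]},
    {"dp": [0,0.01,0.5],"rot": [0,0,0]},
    {"dp": [0,0.01,0.5],"rot": [0,0,0]},
    {"dp": [0,0.01,0.5],"rot": [0,0,0]},
  ],
)

```text
time: 20.6
eef_pos: [0.4098, -0.0268, 0.0695]
eef_rot: [0.03, -2.824, 0.005]
contact_force: [-0.0, 0.1, 0.1]
gripper_width: 0.0801
grip_force: 0.0
```

>>> send_rows(
  motion=[
    {"dp": [0,0,0],"rot": [0,0,0]},
    {"dp": [0,0,0],"rot": [0,0,0]},
    {"dp": [0,0,0],"rot": [0,0,0]},
    {"dp": [0,0,0],"rot": [0,0,0]},
    {"dp": [0,0,0],"rot": [0,0,0]},
    {"dp": [0,0,0],"rot": [0,0,0]},
    {"dp": [0,0,0],"rot": [0,0,0]},
    {"dp": [0,0,0],"rot": [0,0,0]},
  ],
  gripper=45,
  squeeze=50,
)

```text
time: 21.27
eef_pos: [0.4095, -0.0267, 0.0685]
eef_rot: [0.03, -2.822, 0.005]
contact_force: [0.3, 0.8, 2.4]
gripper_width: 0.0555
grip_force: 49.9
```

>>> send_rows(
  motion=[
    {"dp": [0.03,0,-0.1],"rot": [0,0,0]},
    {"dp": [0.09,0,-0.28],"rot": [0,0,0]},
    {"dp": [0.18,0,-0.55],"rot": [0,0,0]},
    {"dp": [0.3,0,-0.9],"rot": [0,0,0]},
    {"dp": [0.3,0,-0.9],"rot": [0,0,0]},
    {"dp": [0.3,0,-0.9],"rot": [0,0,0]},
  ],
)

```text
time: 21.77
eef_pos: [0.4099, -0.0268, 0.1653]
eef_rot: [0.03, -2.826, 0.006]
contact_force: [-0.0, -0.3, -2.0]
gripper_width: 0.0554
grip_force: 49.9
```

Run:
```python
from h import *
s=manip.read_state(); print(s['time'],s['eef_pos'],s['eef_rot'],s['gripper_width'],s['grip_force'],s['contact_force'])
p=manip.grab_frame('wrist'); q=manip.grab_frame('scene')
c=proj(q,[[.43,-.025,.13]])[0]; x,y=int(c[0])-80,int(c[1])-60
o=np.hstack([cv2.resize(p['image'],(400,300)),cv2.resize(q['image'][y:y+120,x:x+160],(400,300),interpolation=cv2.INTER_CUBIC)])
save({'image':o},'lift.png')
# held: plate x(-.045) at tcp; tongue +x. place at tray y=+.05; TCP at plate x -.045
a=np.radians(4.5); ex=np.array([np.cos(a),np.sin(a)]); ey=np.array([-ex[1],ex[0]])
t=np.array([.415,-.303])+.048*ey-.045*ex; print(t,np.hypot(*t))
plan([(.40,-.04,.16,184.5,0),(*t,.13,184.5),(*t,.06,184.5)])
```

```text
21.7667 [ 0.40992535 -0.02681602  0.16526606] [ 0.02973591 -2.82578821  0.00566087] 0.05539615877412827 49.86415207386017 [-0.01307747 -0.27635812 -1.95490468]
[ 0.36637268 -0.25867863] 0.4484903291578754
(0.4, -0.04, 0.16, 184.5, 0) n 4 dp [0.08, -0.13, 0.05] rot [0.0, -0.16, -0.03]
(np.float64(0.36637268338707263), np.float64(-0.2586786272885629), 0.13, 184.5) n 3 dp [0.17, -0.72, 0.09] rot [0.0, -0.0, 0.0]
(np.float64(0.36637268338707263), np.float64(-0.2586786272885629), 0.13, 184.5) n 3 dp [0.17, -0.72, 0.09] rot [0.0, -0.0, 0.0]
(np.float64(0.36637268338707263), np.float64(-0.2586786272885629), 0.13, 184.5) n 3 dp [0.17, -0.72, 0.1] rot [0.0, -0.0, 0.0]
(np.float64(0.36637268338707263), np.float64(-0.2586786272885629), 0.06, 184.5) n 3 dp [-0.0, -0.0, 0.7] rot [0.0, -0.0, 0.0]
```

View pics/lift.png

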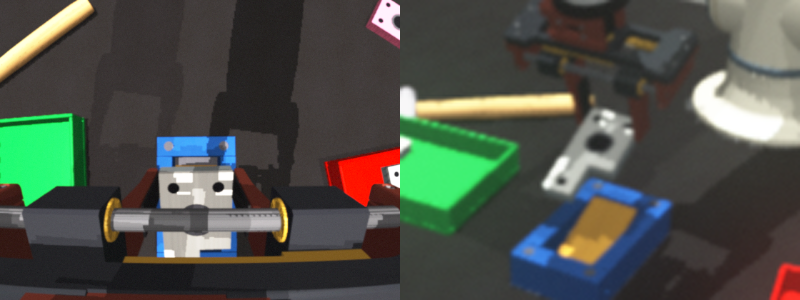

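The plate has been lifted clear, at around (195,200) in the left half. I'll level it and carry it to the green tray.

>>> send_rows(
  motion=[
    {"dp": [0.04,-0.06,0],"rot": [0,-0.06,-0.01]},
    {"dp": [0.08,-0.13,0],"rot": [0,-0.16,-0.03]},
    {"dp": [0.08,-0.13,0],"rot": [0,-0.16,-0.03]},
    {"dp": [0.08,-0.13,0],"rot": [0,-0.16,-0.03]},
    {"dp": [0.08,-0.13,0],"rot": [0,-0.16,-0.03]},
    {"dp": [0.08,-0.13,0],"rot": [0,-0.16,-0.03]},
  ],
)

```text
time: 22.37
eef_pos: [0.4012, -0.0397, 0.1644]
eef_rot: [0.125, -3.135, -0.016]
contact_force: [-0.2, 0.3, -2.1]
gripper_width: 0.0556
grip_force: 49.9
```

>>> send_rows(
  motion=[
    {"dp": [0.09,-0.36,0],"rot": [0,0,0]},
    {"dp": [0.17,-0.72,0],"rot": [0,0,0]},
    {"dp": [0.17,-0.72,0],"rot": [0,0,0]},
  ],
)

```text
time: 22.62
eef_pos: [0.3897, -0.1173, 0.1636]
eef_rot: [0.118, -3.134, -0.012]
contact_force: [-1.4, 0.1, -1.3]
gripper_width: 0.0554
grip_force: 49.9
```

>>> send_rows(
  motion=[
    {"dp": [0.09,-0.36,0.05],"rot": [0,0,0]},
    {"dp": [0.17,-0.72,0.1],"rot": [0,0,0]},
    {"dp": [0.17,-0.72,0.1],"rot": [0,0,0]},
    {"dp": [0.17,-0.72,0.1],"rot": [0,0,0]},
    {"dp": [0.17,-0.72,0.1],"rot": [0,0,0]},
  ],
)

```text
time: 23.03
eef_pos: [0.3795, -0.1855, 0.1534]
eef_rot: [0.125, -3.137, -0.018]
contact_force: [0.2, -0.2, -1.1]
gripper_width: 0.0554
grip_force: 49.9
```

Run:
```python
from h import *
s=manip.read_state(); print(s['time'],s['eef_pos'],s['eef_rot'],s['gripper_width'],s['grip_force'],s['contact_force'])
plan([(.3665,-.2587,.1,184.5),(.3665,-.2587,.045,184.5)])
```

```text
23.0333 [ 0.37953822 -0.18548037  0.15335934] [ 0.12499301 -3.13666267 -0.01833667] 0.05538901953226948 49.86368179321289 [ 0.1916049  -0.19805809 -1.12214119]
(0.3665, -0.2587, 0.1, 184.5) n 4 dp [0.19, -0.73, 0.53] rot [0.01, -0.0, 0.0]
(0.3665, -0.2587, 0.045, 184.5) n 3 dp [-0.0, 0.01, 0.55] rot [-0.0, -0.0, 0.0]
```

>>> send_rows(
  motion=[
    {"dp": [0.09,-0.36,0.1],"rot": [0.01,0,0]},
    {"dp": [0.19,-0.73,0.3],"rot": [0.01,0,0]},
    {"dp": [0.19,-0.73,0.53],"rot": [0.01,0,0]},
    {"dp": [0.19,-0.73,0.53],"rot": [0.01,0,0]},
    {"dp": [0.19,-0.73,0.53],"rot": [0.01,0,0]},
  ],
)

```text
time: 23.45
eef_pos: [0.3661, -0.258, 0.0993]
eef_rot: [0.128, -3.137, 0.011]
contact_force: [-0.4, 1.8, -2.0]
gripper_width: 0.0554
grip_force: 49.9
```

>>> send_rows(
  motion=[
    {"dp": [0,0,0.3],"rot": [0,0,0]},
    {"dp": [0,0,0.5],"rot": [0,0,0]},
    {"dp": [0,0,0.6],"rot": [0,0,0]},
    {"dp": [0,0,0.6],"rot": [0,0,0]},
    {"dp": [0,0,0.6],"rot": [0,0,0]},
  ],
)

```text
time: 23.87
eef_pos: [0.3671, -0.2599, 0.0418]
eef_rot: [-0.128, 3.137, -0.017]
contact_force: [-0.3, -0.4, -2.0]
gripper_width: 0.0556
grip_force: 49.9
```

Run:
```python
from h import *
s=manip.read_state(); print(s['time'],s['eef_pos'],s['eef_rot'],s['contact_force'],s['ft_torque'])
p=manip.grab_frame('wrist'); q=manip.grab_frame('scene')
c=proj(q,[[.40,-.28,.03]])[0]; x,y=max(0,int(c[0])-80),int(c[1])-60
o=np.hstack([cv2.resize(p['image'],(400,300)),cv2.resize(q['image'][y:y+120,x:x+160],(400,300),interpolation=cv2.INTER_CUBIC)])
save({'image':o},'low.png')
```

```text
23.8667 [ 0.36710514 -0.25985169  0.04176543] [-0.1283192   3.13733271 -0.01709322] [-0.31503673 -0.37991556 -2.00620484] [ 0.09215938 -0.01548978 -0.01460539]
```

View pics/low.png

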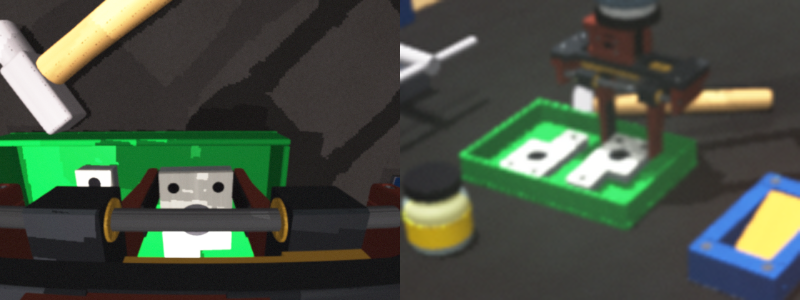

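The plate is about 10 mm above the tray floor, beside plate_right, near (610,160) in the right half. I'll lower it and release.

>>> send_rows(
  motion=[
    {"dp": [0,0,0.03],"rot": [0,0,0]},
    {"dp": [0,0,0.06],"rot": [0,0,0]},
    {"dp": [0,0,0.09],"rot": [0,0,0]},
    {"dp": [0,0,0.1],"rot": [0,0,0]},
    {"dp": [0,0,0.1],"rot": [0,0,0]},
  ],
)

```text
time: 24.38
eef_pos: [0.3666, -0.2606, 0.031]
eef_rot: [-0.126, 3.137, -0.017]
contact_force: [-1.6, 1.2, 3.1]
gripper_width: 0.0555
grip_force: 50.0
```

>>> send_rows(
  motion=[
    {"dp": [0,0,0],"rot": [0,0,0]},
    {"dp": [0,0,0],"rot": [0,0,0]},
    {"dp": [0,0,0],"rot": [0,0,0]},
    {"dp": [0,0,0],"rot": [0,0,0]},
    {"dp": [0,0,0],"rot": [0,0,0]},
  ],
  gripper=66,
)

```text
time: 24.8
eef_pos: [0.3663, -0.2605, 0.0304]
eef_rot: [-0.126, 3.138, -0.016]
contact_force: [-0.0, -0.7, 0.0]
gripper_width: 0.066
grip_force: 0.0
```

>>> send_rows(
  motion=[
    {"dp": [0,0,-0.3],"rot": [0,0,0]},
    {"dp": [0,0,-0.7],"rot": [0,0,0]},
    {"dp": [0,0,-1],"rot": [0,0,0]},
    {"dp": [0,0,-1],"rot": [0,0,0]},
    {"dp": [0,0,-1],"rot": [0,0,0]},
  ],
)

```text
time: 25.22
eef_pos: [0.3671, -0.2603, 0.1328]
eef_rot: [-0.126, 3.135, -0.021]
contact_force: [0.1, 0.5, 0.5]
gripper_width: 0.0662
grip_force: 0.0
```

>>> send_rows(
  motion=[
    {"dp": [0,0.4,-0.3],"rot": [0,0,0]},
    {"dp": [0,0.8,-0.5],"rot": [0,0,0]},
    {"dp": [0,1,-0.5],"rot": [0,0,0]},
    {"dp": [0,1,-0.5],"rot": [0,0,0]},
    {"dp": [0,1,-0.5],"rot": [0,0,0]},
    {"dp": [0,1,-0.5],"rot": [0,0,0]},
  ],
)

```text
time: 25.72
eef_pos: [0.3578, -0.1594, 0.1778]
eef_rot: [0.127, -3.138, 0.015]
contact_force: [0.3, -0.2, 0.3]
gripper_width: 0.0663
grip_force: 0.0
```

Run:
```python
from h import *
s=manip.read_state(); print(s['time'],s['eef_pos'],s['contact_force'])
q=manip.grab_frame('scene'); p=manip.grab_frame('top')
o=np.hstack([q['image'][130:350,:500],p['image'][110:330,100:400]]); print(o.shape)
save({'image':o},'end.png')
```

```text
25.7167 [ 0.35775933 -0.15935759  0.17780572] [ 0.27695278 -0.22638418  0.28926401]
(220, 800, 3)
```

View pics/end.png

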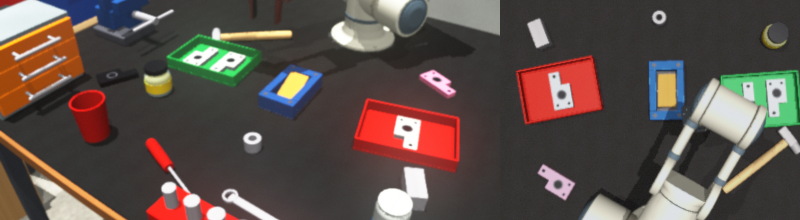

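All three plates lie flat in the right trays: one at (562,90) in red and two around (762,95) in green. The bystanders have not moved and the arm is clear, so I'm handing the job in.

```bash
python3 -c "
from cell import manip; print(manip.close_job())"
```

```text
the job is handed in; nothing more can be done
None
```

I handed the job in at about 26 s of the 67 s allowed: the left-hand plate is in the red tray and both right-hand plates are in the green tray, all flat and bright face up in the last pictures; the hand-in gave no verdict.

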